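# Knock a stuck die out of its slanting holder

### The arm

A 7-joint arm with a two-finger parallel gripper is mounted at the origin on the work surface. World frame = base frame: x ahead of the robot, y to its left, z up, the work surface at z = 0. Lengths are in m, angles in rad, forces in N, time in s.
With the tool pointing down it reaches from about 0.35 to 0.9 m from the base axis. Payload 8.1 kg.
Tool frame: the origin (TCP) lies at the very end of the fingers, on their centre line; the grasp point (between the pads) lies 19 mm behind it; z points along the fingers, y is the direction in which the jaws open and shut (so a half turn about z gives the same grasp; the last joint's range is limited). The gripper opens to 85 mm and grips with 20 to 120 N. Pads are 22 mm wide; open, the fingers measure 114 mm over their backs; the gripper's body (76 mm by 85 mm) begins 54 mm behind the grasp point. The pads swing forward as they close: fully open they stand 13 mm farther back than shut.
Start: joints at [-1.287, 0.434, 0.025, 1.573, -0.012, 1.134, -0.075], TCP at [0.236, 0.579, 0.231] pointing down, gripper open.
Joint ranges: [-2.62, 2.62], [-0.44, 2.09], [-1.27, 1.32], [0.08, 2.57], [-1.32, 4.46], [0.12, 2], [-2.74, 2.74]. Speed limits (rad/s): [2.22, 2.22, 3.01, 3.01, 3.14, 3.14, 3.14].

### API

Orientations are given as [roll, pitch, yaw] about the fixed x, y, z axes, in that order (R = Rz(yaw) Ry(pitch) Rx(roll)).
In Python, from bench import * gives the robot as it stands.
- The arm moves only by the tool carry_out, never from a script. Its argument "plan" is one flat list of numbers, 7 for each row, row after row: the gripper command: -1 is fully open, 1 is shut, values between are in proportion, then the shift along the tool's x, y, z in units of 30 mm (1.0 is 30 mm), then the turn, a rotation vector about the tool's x, y, z in units of 8 degrees (1.0 is 8 degrees). In form: [hand, x, y, z, wx, wy, wz, hand, x, y, z, wx, wy, wz, ...]. A call has 1 to 5 rows; each row is the pose to reach, as a shift and turn from the pose commanded when the call began, along the tool's axes at that moment; what a row does not reach only later rows make up. A row lasts 1/8 s, in which the tool goes at most 62.5 mm and 10.7 degrees, less where a joint would pass 70% of its speed; a pose out of reach is approached as far as the arm can. A call with a gripper value outside its range is refused whole. The fingers move at their own pace and stop on an object; the grip force is fixed at half the most. Time passes only in rows, so rows that repeat a pose let the fingers close. It gives the time, the measured TCP pose, the force and the opening at its end, in the units of the state.
- observe(): the state, without advancing time (a new reading comes with each control period).
- camera(name): name is "scene" or "top" or "wrist"; returns the picture (400x640x3 uint8, red, green, blue); there is no depth.
- camera_params(name): a dict with "camera_matrix" (3x3 intrinsics, pixels), "R" (3x3) and "t" (3): a world point X has camera coordinates R X + t. Camera axes: x right, y down, z forward; pixel columns grow to the right and rows downward; lengths in m; the calibration is good to about 2 mm. A picture is of the moment at which its call begins: read the wrist's pose just before it. camera_params takes no time and is no camera call; for the wrist camera it gives the pose at the moment of the call.
- job_done(): hands the job in, once; it reports no verdict.
The state is a dict: "clock": time; "q": joint angles; "dq": joint speeds; "tau": joint torques, N m; "tool_pos": TCP position; "eef_rot": TCP orientation; "contact_force": force on the tool from outside, world axes, zero at the start; "ft_torque": the same for the moment, N m; "width": opening from 0.0 (shut) to 1.0 (fully open).
Only numpy, scipy, OpenCV 4.12 (cv2) and the standard library are available. Lean on these libraries where they do the work, as an engineer would, in place of code of your own. Each camera call takes 0.05 s, during which the arm holds its last target. There are 200 camera calls.

### The job

The copper die is stuck in its slanting iron holder. Take the steel drift from its wooden cradle and push the die out from behind, through whichever of the two knock-out holes is open (the other is blocked inside by a broken-off pin; feel for it), so that the die drops into the plywood tray, then lay the drift back in its cradle as it lay. Leave the copper cup and the brush that stand beside them in their places.

Things in the scene. Friction and masses are not known exactly. Their poses are not given: they have to be found in the camera images.
- holder: Dark iron die holder, fixed: a slanting box 82 mm long, 86 wide, on a foot plate. Origin on the bench below the pocket mouth (its low open end, over the tray). Pocket and holes run 38 degrees from level: the knock-out direction is (-cos 38, 0, -sin 38 deg) in this frame, square to the flat back face. The box stands 32 mm above the line of the holes, a boss 47 mm from the back face 42 mm.
- hole_a (a point): Centre of a knock-out hole's mouth, on the plane of the holder's back face (60 x 86 mm, looks up and away from the tray), on the holder's +y side, 34 mm from hole_b. Round, 22 mm wide, 30 mm long along the knock-out direction to the back of the die. A broken pin blocks one of the two holes, not always the same, about 14 mm in.
- hole_b (a point): The other hole, on the holder's -y side; otherwise as hole_a.
- mouth (a point): Centre of the pocket's open mouth, 120 mm above the bench, 82 mm along the knock-out direction from midway between the holes. The pocket floor runs on 35 mm beyond it as a sloping lip.
- die: Copper die, back face dark with scale, 50 mm long (along the pocket), 59 wide, 34 high, 3 mm rib across its top at the back; 0.45 kg. Fills the pocket, front flush with the mouth. Origin at its centre; axes start parallel to the holder's. A spring plunger in the holder catches the rib: it gives way at 8 to 15 N of push, and after 15 to 20 mm of travel the die is free and slides out, or is pushed out (50 mm).
- tray: Open plywood catch tray under the mouth, fixed: 190 mm along its x (the holder's x), 160 along y, floor 5 mm thick, walls 40 mm high at the holder, 50 at the sides and 65 at the far end. Origin: centre of its underside.
- drift: Round steel drift 176 mm long, 0.35 kg, lying level, at any turn about its axis. Its x runs along it to the tip. Origin on its axis in the handle, the place to grip. Towards the tip: handle 24 mm thick to +30 mm, collar 34 mm thick to +38, shaft 14 mm thick to the tip at +128. Backwards: handle to -40, head 34 mm thick to -48.
- rest (a point): Where the drift's origin lies in the cradle: 60 mm above the bench. Turns with the cradle.
- cradle: Wooden cradle, fixed: foot plate 190 x 70 x 12 mm and two V-notches 8 mm thick across its x, under the handle at x = -28 mm and under the shaft at x = +90 mm, rising to 65 and 72 mm above the bench. Origin on the bench; x is the way the drift's tip points, z up. Fingers have room between x = -20 and +25.
- cup: Copper cup 64 mm wide, 70 mm high, standing beside the holder on its +y side. Origin: centre of its underside. Leave it.
- brush: Hand brush lying beside the cradle on its +y side, along it. Leave it.
Not all that is in view belongs to the job. Of the things that look like the drift, the larger one is meant.

How it is judged:
By the outcome, as a careful person would: the job done as asked, in the order asked, and still so for the second after the job is handed in, with the robot touching nothing.
It also fails if it takes over 50 s, if anything falls off the work surface, if the arm or the gripper's body presses on something with over 40 N, if the wrist force passes 120 N, or if a joint passes its speed limit or range.

## Working session

There is one attempt and no reset: what is moved stays moved. The work goes in short steps, Python scripts to look and compute and a tool call to move; the robot and the scene stay as the last step left them, time stands still between calls to the robot, and variables do not carry over. Pictures are saved under pics/ and viewed, on a budget of 10 in all, crops included, one or two more only if the job needs it, and the job is handed in when it is done.

Besides the shell and the picture viewer there is one more tool, called after "Request:" in YAML: its name, and indented under it one key for each argument. carry_out: Moves the arm, as the interface text tells. Its arguments: {"type":"object","properties":{"plan":{"type":"array"}},"required":["plan"]}

```bash
mkdir -p pics; ls
python3 - <<'E'
from bench import *
import cv2,numpy as np
print(observe())
for n in ["scene","top"]:
    im=camera(n); cv2.imwrite(f"pics/{n}0.png",im[:,:,::-1]); p=camera_params(n); print(n,p)
E
```

```text
pics
{'clock': 0.0, 'q': array([-1.28657282,  0.43521391,  0.02497403,  1.57409933, -0.01157951,
        1.13398403, -0.07511269]), 'dq': array([ 0.0008344 ,  0.00068892, -0.00107428,  0.00117785, -0.00047818,
        0.00107801,  0.00076398]), 'tau': array([ 1.05363950e-03, -6.70484447e+01,  1.02582023e+00, -3.16212916e+01,
        1.57132046e-02,  1.21416870e-02,  1.36509240e-05]), 'tool_pos': array([0.23565059, 0.57833209, 0.23053075]), 'eef_rot': array([-3.14004091e+00,  1.60602128e-04,  2.75469448e+00]), 'contact_force': array([-0.28766975,  0.11173533,  0.42087616]), 'ft_torque': array([-0.0329543 ,  0.0033892 , -0.05397573]), 'width': 1.0013735806486714}
scene {'camera_matrix': array([[440.89938756,   0.        , 331.32538802],
       [  0.        , 440.89938756, 199.08225464],
       [  0.        ,   0.        ,   1.        ]]), 'R': array([[-0.75433125,  0.65644524,  0.00800044],
       [ 0.48613803,  0.56673567, -0.66519208],
       [-0.44119631, -0.49788585, -0.74662942]]), 't': array([ 0.31985387, -0.24076097,  1.1628027 ])}
top {'camera_matrix': array([[412.59816978,   0.        , 317.41947133],
       [  0.        , 412.59816978, 206.08303435],
       [  0.        ,   0.        ,   1.        ]]), 'R': array([[ 1.67120884e-02, -9.99858105e-01,  2.11546061e-03],
       [-9.94398779e-01, -1.68416032e-02, -1.04342838e-01],
       [ 1.04363660e-01, -3.59824720e-04, -9.94539138e-01]]), 't': array([0.11216035, 0.52426034, 0.89245288])}
```

View pics/scene0.png

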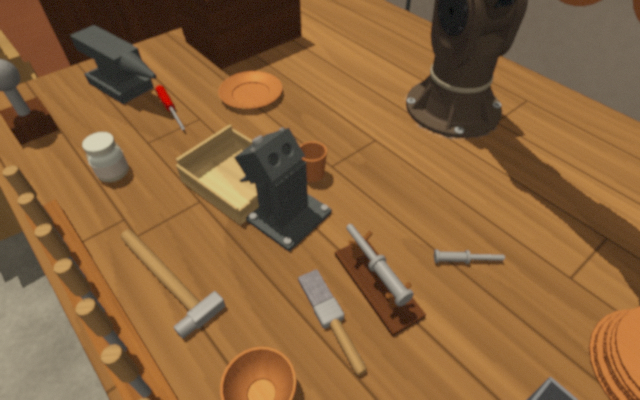

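View pics/top0.png

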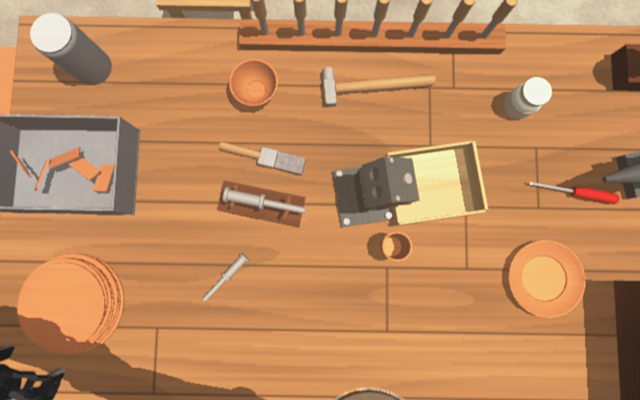

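Scene view: the drift's cradle lies at about (380,280) and the holder, with holes at (270,162) and (286,150), faces the camera. Top view: the drift runs from handle (240,197) to tip (302,209), the holder back face is near (375,180), the tray is at (437,180) and the cup at (396,246). First I'll make coarse estimates.

```bash
cat > h.py <<'E'
from bench import *
import cv2,numpy as np
from scipy.spatial.transform import Rotation as Ro
def ray(P,uv):
    K,R,t=P["camera_matrix"],P["R"],np.array(P["t"])
    d=R.T@np.linalg.solve(K,[uv[0],uv[1],1.0]); return -R.T@t,d/np.linalg.norm(d)
def onz(P,uv,z):
    c,d=ray(P,uv); return c+d*(z-c[2])/d[2]
def onplane(P,uv,p0,n):
    c,d=ray(P,uv); return c+d*(np.dot(p0-c,n)/np.dot(d,n))
def tri(Ps,uvs):
    A=np.zeros((3,3));b=np.zeros(3);L=[ray(P,u) for P,u in zip(Ps,uvs)]
    for c,d in L:
        M=np.eye(3)-np.outer(d,d);A+=M;b+=M@c
    X=np.linalg.solve(A,b);return X,[np.linalg.norm((np.eye(3)-np.outer(d,d))@(X-c)) for c,d in L]
def proj(P,X):
    v=P["camera_matrix"]@(P["R"]@X+P["t"]);return v[:2]/v[2]
def pose():
    o=observe();return np.array(o["tool_pos"]),Ro.from_euler("xyz",o["eef_rot"])
def move_to(p,R):   # p,R target -> shift (30 mm) and turn (8 deg) in tool axes
    p0,R0=pose();return R0.inv().apply(np.array(p)-p0)/.03,(R0.inv()*R).as_rotvec(degrees=True)/8
E
python3 - <<'E'
from h import *
T=camera_params("top");S=camera_params("scene")
np.set_printoptions(precision=4,suppress=True)
print("drift head,tip",onz(T,(226,195),.06),onz(T,(303,209),.06))
for a,b in [((375,171),(270,162)),((375,188),(286,150)),((375,188),(270,162)),((375,171),(286,150))]: print(tri([T,S],[a,b]))
print("tray corners", [onz(T,u,z) for u,z in [((473,143),.065),((486,210),.065)]])
print("cup",onz(T,(397,247),.07))
print(onz(T,(336,170),.012),onz(T,(341,226),.012))
cv2.imwrite("pics/topc.png",cv2.resize(cv2.imread("pics/top0.png")[125:270,210:500],None,fx=2.75,fy=2.75,interpolation=cv2.INTER_CUBIC))
im=camera("wrist");print(camera_params("wrist"))
E
```

```text
drift head,tip [0.5395 0.3183 0.06  ] [0.512  0.1518 0.06  ]
(array([0.5775, 0.0116, 0.1679]), [np.float64(0.0012593800226956206), np.float64(0.001259380022695662)])
(array([0.5431, 0.0131, 0.1772]), [np.float64(0.0008664484055270002), np.float64(0.0008664484055269989)])
(array([0.5574, 0.0002, 0.1446]), [np.float64(0.013179273707945551), np.float64(0.013179273707945673)])
(array([0.5631, 0.0244, 0.1999]), [np.float64(0.01007903579415945), np.float64(0.010079035794159388)])
tray corners [array([ 0.6619, -0.2149,  0.065 ]), array([ 0.516 , -0.2394,  0.065 ])]
cup [ 0.4341 -0.0479  0.07  ]
[0.6076 0.0798 0.012 ] [0.4796 0.067  0.012 ]
{'camera_matrix': array([[305.5155,   0.    , 320.5383],
       [  0.    , 305.5155, 195.6448],
       [  0.    ,   0.    ,   1.    ]]), 'R': array([[ 0.3762,  0.9265, -0.    ],
       [ 0.8901, -0.3614,  0.2778],
       [ 0.2573, -0.1045, -0.9606]]), 't': array([-0.6237, -0.0371,  0.3772])}
```

View pics/topc.png

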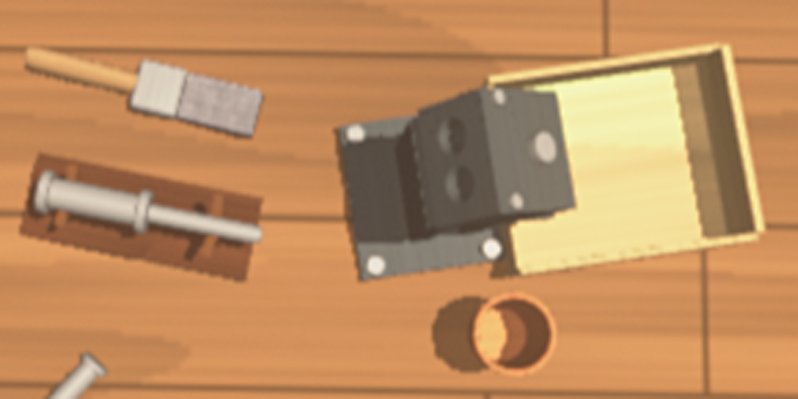

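The crop shows the holes at crop (455,135) and (461,184), and the drift from (38,190) to (260,233). The tray's side edges rise about 9° to the right.

Run:
```python
from h import *
np.set_printoptions(precision=4,suppress=True)
T=camera_params("top")
f=lambda u,v:(210+u/2.75,125+v/2.75)
print("holes",[onz(T,f(*u),.1705) for u in [(455,135),(461,184)]])
a,b=onz(T,f(47,190),.06),onz(T,f(260,233),.06); d=(b-a)/np.linalg.norm(b-a);print(a,b,np.linalg.norm(b-a),d)
o=b-.128*d;print("origin",o)
print("tray side",[onz(T,f(*u),.05) for u in [(515,275),(755,237)]],"brush",onz(T,f(100,85),.02),onz(T,f(135,100),.02))
x=-d;z=np.array([0,0,-1.]);R=Ro.from_matrix(np.c_[x,np.cross(z,x),z]);print(R.as_euler("xyz"))
print(move_to(o+[0,0,.16],R))
```

```text
holes [array([0.5701, 0.012 , 0.1705]), array([0.5361, 0.0078, 0.1705])]
[0.5416 0.316  0.06  ] [0.5105 0.1485 0.06  ] 0.17041006911578876 [-0.182  -0.9833  0.    ]
origin [0.5338 0.2743 0.06  ]
tray side [array([ 0.4817, -0.0525,  0.05  ]), array([ 0.5149, -0.2423,  0.05  ])] brush [0.6351 0.2845 0.02  ] [0.623  0.2552 0.02  ]
[3.1416 0.     1.3877]
(array([-13.0282,  -5.6373,   0.3648]), array([-0.0068,  0.0066,  9.7901]))
```

Request:
carry_out:
  plan: [-0.15, -13, -5.6, 0.4, 0, 0, 9.8, -0.15, -13, -5.6, 0.4, 0, 0, 9.8, -0.15, -13, -5.6, 0.4, 0, 0, 9.8, -0.15, -13, -5.6, 0.4, 0, 0, 9.8, -0.15, -13, -5.6, 0.4, 0, 0, 9.8]

```text
clock: 0.78
tool_pos: [0.4559, 0.3545, 0.2224]
eef_rot: [3.142, -0.0, 1.811]
contact_force: [1.2, 0.7, -0.5]
width: 0.576
```

```bash
cat > goal.py <<'E'
from h import *
import sys
np.set_printoptions(precision=4,suppress=True)
o=np.array([.5338,.2743,.06]);d=np.array([-.182,-.9833,0]);x=-d;z=np.array([0,0,-1.])
R=Ro.from_matrix(np.c_[x,np.cross(z,x),z])
if __name__=="__main__":
    print(observe()["clock"],*pose()[0],*move_to(o+[0,0,float(sys.argv[1])],R),observe()["q"])
E
python3 goal.py .16
```

```text
0.775 0.45590868698954995 0.35452430437493254 0.22244738978549894 [-3.2155  1.8848  0.0812] [-0.0001 -0.0011  3.0329] [-0.981   0.3689  0.3106  1.7234 -0.1262  1.0688 -0.3887]
```

Request:
carry_out:
  plan: [-0.15, -3.2, 1.9, 0.1, 0, 0, 3.0, -0.15, -3.2, 1.9, 0.1, 0, 0, 3.0, -0.15, -3.2, 1.9, 0.1, 0, 0, 3.0, -0.15, -3.2, 1.9, 0.1, 0, 0, 3.0]

```text
clock: 1.27
tool_pos: [0.5335, 0.2766, 0.2191]
eef_rot: [-3.141, 0.0, 1.398]
contact_force: [0.5, -0.1, 0.4]
width: 0.572
```

```bash
python3 goal.py .16
python3 - <<'E'
from h import *
P=camera_params("wrist");im=camera("wrist")[:,:,::-1];cv2.imwrite("pics/w1.png",im)
import pickle;pickle.dump(P,open("w1.pkl","wb"))
E
```

```text
1.275 0.5334993076148097 0.27662624631454386 0.2191005933847047 [-0.0747  0.0232 -0.03  ] [-0.0043  0.0033  0.0732] [-0.8702  0.4211  0.4313  1.676  -0.1941  1.0878 -0.5542]
```

View pics/w1.png

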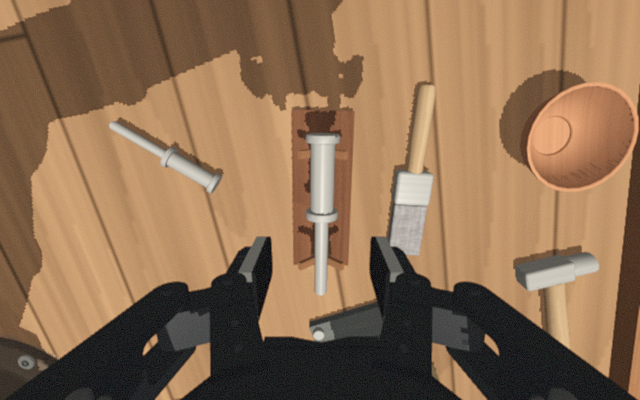

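Wrist view: the drift lies in the cradle with head end at (322,136), collar (322,216) and tip (320,293). The brush is at (412,215), clear of the right finger.

Run:
```python
from h import *
import pickle
np.set_printoptions(precision=4,suppress=True)
P=pickle.load(open("w1.pkl","rb"));print("cam",-P["R"].T@P["t"])
im=cv2.imread("pics/w1.png");hsv=cv2.cvtColor(im,cv2.COLOR_BGR2HSV)
m=((hsv[...,1]<60)&(hsv[...,2]>110)).astype(np.uint8);m[:, :300]=0;m[:,345:]=0;m[:125]=0;m[300:]=0
n,l,s,c=cv2.connectedComponentsWithStats(m);k=1+np.argmax(s[1:,4]);print(s[k])
rows=np.arange(s[k][1],s[k][1]+s[k][3]);ctr=[];w=[]
for r in rows:
    xs=np.where(l[r]==k)[0];ctr.append((xs.min()+xs.max())/2);w.append(len(xs))
print(list(zip(rows,w))[::6])
ctr=np.array(ctr);pf=np.polyfit(rows[5:-3],ctr[5:-3],1);g=lambda r:(np.polyval(pf,r)+.5,r)
b=onz(P,g(rows[-1]+1),.06);a=onz(P,g(rows[0]),.06);d=(b-a)/np.linalg.norm(b-a);print(a,b,np.linalg.norm(b-a),d,"o",b-.128*d)
# collar rows
cr=[r for r,ww in zip(rows,w) if 195<r<235 and ww>27];print(cr[0],cr[-1],onz(P,g(cr[0]),.06),onz(P,g(cr[-1]+1),.06))
```

```text
cam [0.5457 0.3447 0.3611]
[ 306  135   34  161 3049]
[(np.int64(135), 28), (np.int64(141), 34), (np.int64(147), 24), (np.int64(153), 24), (np.int64(159), 24), (np.int64(165), 23), (np.int64(171), 23), (np.int64(177), 23), (np.int64(183), 23), (np.int64(189), 23), (np.int64(195), 23), (np.int64(201), 23), (np.int64(207), 23), (np.int64(213), 25), (np.int64(219), 29), (np.int64(225), 13), (np.int64(231), 13), (np.int64(237), 13), (np.int64(243), 13), (np.int64(249), 13), (np.int64(255), 13), (np.int64(261), 12), (np.int64(267), 12), (np.int64(273), 12), (np.int64(279), 12), (np.int64(285), 12), (np.int64(291), 11)]
[0.544  0.3192 0.06  ] [0.511  0.1428 0.06  ] 0.17947726706459027 [-0.1842 -0.9829  0.    ] o [0.5346 0.2686 0.06  ]
215 219 [0.5289 0.2384 0.06  ] [0.5279 0.2329 0.06  ]
```

```bash
sed -i 's/\.5338,\.2743,\.06/.5347,.270,.06/;s/-\.182,-\.9833/-.1842,-.9829/' goal.py; python3 goal.py -.019
```

```text
1.325 0.5330809613224305 0.2773499271198326 0.21916174304391622 [-0.2314  0.0992  5.9387] [-0.0053  0.0011  0.1044] [-0.8708  0.4208  0.4304  1.676  -0.194   1.0878 -0.5535]
```

Request:
carry_out:
  plan: [-0.15, -0.23, 0.1, 2, 0, 0, 0.1, -0.15, -0.23, 0.1, 4, 0, 0, 0.1, -0.15, -0.23, 0.1, 5, 0, 0, 0.1, -0.15, -0.23, 0.1, 5, 0, 0, 0.1]

```text
clock: 1.82
tool_pos: [0.5331, 0.2698, 0.0674]
eef_rot: [-3.138, 0.003, 1.387]
contact_force: [0.1, 0.2, 0.7]
width: 0.574
```

```bash
python3 goal.py -.019
```

```text
1.825 0.5330908366526567 0.269831930113629 0.06739906677130794 [0.0178 0.0551 0.8797] [-0.0275  0.0204  0.0106] [-0.809   0.5895  0.3659  1.8299 -0.2873  0.7793 -0.4763]
```

Request:
carry_out:
  plan: [-0.15, 0.02, 0.05, 0.87, 0, 0, 0, -0.15, 0.02, 0.05, 0.87, 0, 0, 0, 1, 0.02, 0.05, 0.87, 0, 0, 0, 1, 0.02, 0.05, 0.87, 0, 0, 0, 1, 0.02, 0.05, 0.87, 0, 0, 0]

```text
clock: 2.45
tool_pos: [0.5341, 0.2714, 0.0449]
eef_rot: [-3.137, -0.001, 1.386]
contact_force: [-11.1, 0.6, 11.3]
width: 0.258
```

```bash
python3 goal.py -.019; python3 -c "
from h import *;o=observe();print(o['contact_force'],o['width'],o['eef_rot'])"
```

```text
2.45 0.534126209505486 0.2713551702771486 0.044933012626882096 [-0.041   0.0277  0.1309] [-0.032  -0.0059  0.0046] [-0.7958  0.621   0.349   1.8408 -0.3064  0.7355 -0.4617]
[-11.11577379   0.6077965   11.25006303] 0.25835839553797507 [-3.13712513e+00 -8.24271104e-04  1.38618294e+00]
```

Request:
carry_out:
  plan: [1, 0, -0.03, -0.5, 0, 0, 0, 1, 0, -0.03, -2, 0, 0, 0, 1, 0, -0.03, -4, 0, 0, 0, 1, 0, -0.03, -6, 0, 0, 0, 1, 0, -0.03, -6, 0, 0, 0]

```text
clock: 3.08
tool_pos: [0.5393, 0.2707, 0.2301]
eef_rot: [3.133, -0.007, 1.384]
contact_force: [0.0, 0.8, -3.7]
width: 0.255
```

Run:
```python
from h import *
import pickle
np.set_printoptions(precision=4,suppress=True)
o=observe();print(o["tool_pos"],o["eef_rot"],o["contact_force"],o["ft_torque"],o["width"])
P=camera_params("wrist");cv2.imwrite("pics/w2.png",camera("wrist")[:,:,::-1]);pickle.dump((P,pose()),open("w2.pkl","wb"))
```

```text
[0.5393 0.2707 0.2301] [ 3.1332 -0.0075  1.3836] [ 0.0033  0.8315 -3.7488] [0.0492 0.0003 0.0471] 0.25501357298303373
```

View pics/w2.png

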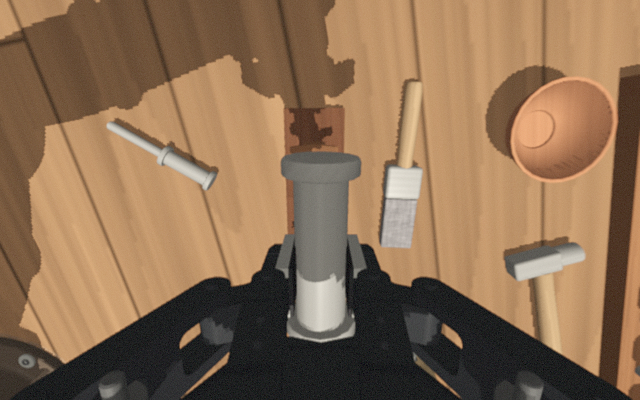

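The drift is held, with its head at (321,165) in line with the jaws. The cradle is empty. Next I'll refine the holder's yaw from the bolts and work out the pre-insertion pose.

```bash
cat > k.py <<'E'
from h import *
np.set_printoptions(precision=4,suppress=True)
c,s=np.cos(np.radians(38)),np.sin(np.radians(38))
import json
C=json.load(open("c.json"))   # psi, holes a,b, axis offset in tool (x,z)
ps=np.radians(C["psi"]);k=np.array([np.sin(ps)*c,-np.cos(ps)*c,-s])
yh=np.array([-np.cos(ps),-np.sin(ps),0]) # holder +y
H={n:np.array(C[n]) for n in "ab"}
x=-k;y=-yh;z=np.cross(x,y);R=Ro.from_matrix(np.c_[x,y,z])
def tcp(n,depth): # tip at depth inside hole n
    o=H[n]-k*(.128-depth);return o-R.apply(np.array(C["off"]))
def tip():
    p,r=pose();return p+r.apply(np.array(C["off"])+[-.128,0,0])
def rep(n,depth):
    o=observe();sh,w=move_to(tcp(n,depth),R);t=tip()-H[n]
    print("t",o["clock"],"shift",sh,"turn",w,"| depth %.4f off-axis y %.4f up %.4f"%(t@k,t@yh,t@np.cross(k,yh)),"F along k %.2f"%(np.array(o["contact_force"])@k),o["contact_force"],"w %.3f"%o["width"])
E
echo '{"psi":9.8,"a":[0.5361,0.0078,0.1705],"b":[0.5701,0.012,0.1705],"off":[0,0,-0.016]}'>c.json
python3 - <<'E'
from k import *
im=cv2.imread("pics/top0.png");T=camera_params("top");S=camera_params("scene")
g=cv2.cvtColor(im,cv2.COLOR_BGR2GRAY).astype(float)
f=lambda u,v:np.array((210+u/2.75,125+v/2.75))
def cen(u,z):
    x0,y0=np.round(f(*u)).astype(int);w=g[y0-4:y0+5,x0-4:x0+5];w=np.clip(w-150,0,None)
    yy,xx=np.mgrid[y0-4:y0+5,x0-4:x0+5];return onz(T,((w*xx).sum()/w.sum(),(w*yy).sum()/w.sum()),z)
B=[cen((355,132),.014),cen((375,265),.014),cen((491,248),.014)];print(B)
a=B[1]-B[0];b=B[2]-B[1];print("psi",np.degrees(np.arctan2(-a[1],-a[0])),np.degrees(np.arctan2(b[0],-b[1])))
for n in "ab": print(n,proj(S,H[n]),proj(T,H[n]))
print(H["a"]/2+H["b"]/2)
rep("a",-.03)
E
```

```text
[array([0.6006, 0.0733, 0.014 ]), array([0.491 , 0.0555, 0.014 ]), array([ 0.5063, -0.0394,  0.014 ])]
psi 9.229425010077389 9.146035706905078
a [288.0398 149.6535] [377.6441 191.9072]
b [274.1169 159.2835] [375.4561 174.1042]
[0.5531 0.0099 0.1705]
t 3.125 shift [-4.4107  0.0159 -0.9631] turn [ 0.8853  4.6735 -2.4551] | depth -0.1534 off-axis y -0.0011 up 0.0288 F along k 2.62 [ 0.27   -0.1403 -4.0238] w 0.254
```

```bash
echo '{"psi":9.4,"a":[0.5363,0.0071,0.1705],"b":[0.5699,0.0127,0.1705],"off":[0,0,-0.016]}'>c.json
python3 -c "
from k import *
rep('a',-.035)"
```

```text
t 3.125 shift [-4.2977  0.0114 -1.0652] turn [ 0.8686  4.6753 -2.407 ] | depth -0.1540 off-axis y -0.0001 up 0.0292 F along k 2.62 [ 0.27   -0.1403 -4.0238] w 0.254
```

Request:
carry_out:
  plan: [1, 0, 0, -0.3, 0.88, 4.67, -2.4, 1, -0.5, 0, -0.5, 0.88, 4.67, -2.4, 1, -2, 0, -0.9, 0.88, 4.67, -2.4, 1, -4.0, 0, -1.0, 0.88, 4.67, -2.4, 1, -4.0, 0, -1.0, 0.88, 4.67, -2.4]

```text
clock: 3.75
tool_pos: [0.5137, 0.1463, 0.2519]
eef_rot: [-3.13, -0.661, 1.721]
contact_force: [1.9, 0.2, -3.3]
width: 0.259
```

```bash
python3 -c "
from k import *
rep('a',-.035)"
```

```text
t 3.75 shift [ 0.059  -0.0172 -0.2224] turn [-0.0177  0.0168 -0.08  ] | depth -0.0333 off-axis y 0.0009 up 0.0064 F along k 2.09 [ 1.9136  0.2285 -3.2901] w 0.259
```

Run:
```python
from k import *
T=camera_params("top");S=camera_params("scene")
t=camera("top")[:,:,::-1];s=camera("scene")[:,:,::-1];rep("a",-.035)
cv2.imwrite("pics/t3.png",t);cv2.imwrite("pics/s3.png",s)
A=cv2.resize(t[150:230,310:410],None,fx=4,fy=4,interpolation=cv2.INTER_CUBIC)
B=cv2.resize(s[120:200,240:340],None,fx=4,fy=4,interpolation=cv2.INTER_CUBIC)
cv2.imwrite("pics/c3.png",np.hstack([A,B]))
print("pred tip",proj(T,tip()),proj(S,tip()),"holes",[proj(Q,H[n]) for n in "ab" for Q in (T,S)])
```

```text
t 3.85 shift [ 0.0537 -0.0245 -0.2515] turn [-0.026   0.0269 -0.0931] | depth -0.0334 off-axis y 0.0009 up 0.0071 F along k 2.42 [-0.6975 -0.3648 -3.6106] w 0.257
pred tip [362.9341 193.5772] [300.2974 150.3903] holes [array([378.015 , 191.8085]), array([287.7156, 149.5037]), array([375.0868, 174.202 ]), array([274.4437, 159.4399])]
```

View pics/c3.png

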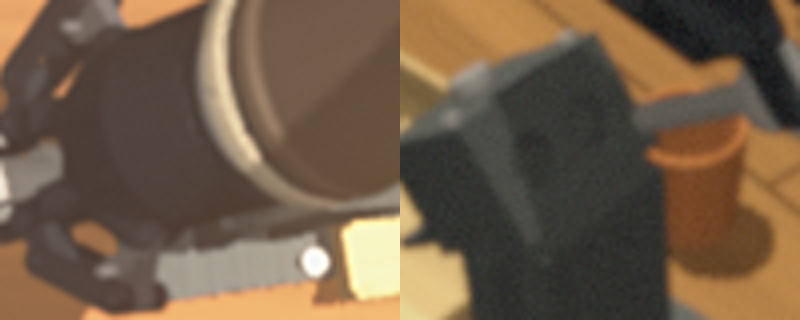

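The top view is hidden by the arm. In the scene crop the tip is at (298.8,149.5) px and predicted at (300.3,150.4). The holes are at about (273,157.5) and (288,148.8), which agrees within 1–2 px. I'll refine the hole centres numerically from the first pictures.

Run:
```python
from k import *
T=camera_params("top");S=camera_params("scene")
res={}
for name,P in (("top",T),("scene",S)):
    g=cv2.GaussianBlur(cv2.cvtColor(cv2.imread(f"pics/{name}0.png"),cv2.COLOR_BGR2GRAY),(3,3),0).astype(float)
    for n in "ab":
        u=proj(P,H[n]);x0,y0=np.round(u).astype(int);r=6
        yy,xx=np.mgrid[y0-r:y0+r+1,x0-r:x0+r+1];w=g[y0-r:y0+r+1,x0-r:x0+r+1]
        th=np.percentile(w,70);m=(w<(w.min()+th)/2);m=m&(np.hypot(xx-x0,yy-y0)<6)
        uv=np.array([xx[m].mean(),yy[m].mean()]);res[name,n]=uv;print(name,n,u,uv,m.sum(),w.min(),th)
        print(w.astype(int)) if n=="a" else 0
for n in "ab":
    print(n,tri([T,S],[res["top",n],res["scene",n]]))
```

```text
top a [378.015  191.8085] [379.0652 191.4783] 46 72.0 89.0
[[ 86  89  91  88  81  75  74  76  81  85  87  87  87]
 [ 89  94  96  90  81  73  72  74  78  82  86  87  87]
 [ 93 100 101  94  82  74  72  73  76  80  84  87  87]
 [ 98 106 107  98  84  75  73  74  75  78  83  86  87]
 [102 111 111 102  86  75  74  74  74  77  82  86  87]
 [105 113 114 104  87  76  74  74  74  77  81  86  87]
 [105 114 115 105  89  78  74  74  74  77  82  86  87]
 [103 113 115 108  94  81  75  74  74  77  82  86  87]
 [ 99 109 112 109  98  83  75  73  75  78  83  86  87]
 [ 95 103 108 106  97  83  75  73  75  79  84  87  87]
 [ 90  97 102 102  95  83  75  74  77  82  85  87  87]
 [ 87  91  95  96  92  83  77  77  81  84  86  87  87]
 [ 86  87  89  90  88  84  80  81  84  86  87  87  87]]
top b [375.0868 174.202 ] [375.9804 173.6667] 51 71.0 89.6
scene a [287.7156 149.5037] [286.4138 148.6379] 58 40.0 64.0
[[59 55 49 45 42 42 45 50 55 58 62 63 63]
 [55 50 46 44 42 40 41 45 51 56 61 63 63]
 [52 47 45 46 46 43 41 44 50 56 61 63 64]
 [51 46 46 47 47 44 42 44 50 56 62 64 65]
 [51 47 47 47 47 46 44 46 51 58 64 66 66]
 [52 48 47 47 47 47 47 48 54 62 68 69 67]
 [53 49 48 48 47 46 46 50 57 66 73 73 69]
 [54 51 49 48 47 46 46 51 61 71 78 76 70]
 [57 53 50 48 48 47 48 55 66 77 81 77 71]
 [60 56 53 51 49 50 54 62 73 83 84 78 71]
 [63 60 58 55 54 57 62 70 79 85 83 76 69]
 [64 63 62 60 60 63 69 76 81 82 79 72 67]
 [65 65 64 63 64 67 71 76 78 76 73 69 66]]
scene b [274.4437 159.4399] [272.9718 158.3239] 71 41.0 61.0
a (array([0.5371, 0.005 , 0.1715]), [np.float64(0.00037822582762687767), np.float64(0.00037822582762687994)])
b (array([0.571 , 0.0109, 0.1724]), [np.float64(0.0005061386022715523), np.float64(0.000506138602271578)])
```

Request:
carry_out:
  plan: [1, 0, -0.03, -0.24, 0, 0, -0.1, 1, -0.3, -0.03, -0.24, 0, 0, -0.1, 1, -0.8, -0.03, -0.24, 0, 0, -0.1, 1, -0.8, -0.03, -0.24, 0, 0, -0.1]

```text
clock: 4.35
tool_pos: [0.5165, 0.1281, 0.2432]
eef_rot: [-3.141, -0.659, 1.744]
contact_force: [-0.2, 1.1, -3.2]
width: 0.256
```

```bash
python3 -c "
from k import *
rep('a',.008)"
```

```text
t 4.35 shift [-0.7126 -0.0126 -0.0711] turn [-0.0482  0.0269  0.0537] | depth -0.0134 off-axis y -0.0013 up 0.0017 F along k 1.07 [-0.2438  1.1492 -3.2426] w 0.256
```

Request:
carry_out:
  plan: [1, -0.25, -0.02, -0.07, 0, 0, 0, 1, -0.5, -0.02, -0.07, 0, 0, 0, 1, -0.7, -0.02, -0.07, 0, 0, 0, 1, -0.7, -0.02, -0.07, 0, 0, 0]

```text
clock: 4.85
tool_pos: [0.5192, 0.1108, 0.2327]
eef_rot: [3.141, -0.66, 1.745]
contact_force: [0.2, -0.7, -4.0]
width: 0.259
```

```bash
python3 -c "
from k import *
rep('a',.02)"
```

```text
t 4.85 shift [-0.4368 -0.0046  0.0135] turn [-0.0428  0.0215  0.0592] | depth 0.0068 off-axis y -0.0012 up -0.0007 F along k 2.98 [ 0.2289 -0.6636 -3.9538] w 0.259
```

Request:
carry_out:
  plan: [1, -0.15, 0, 0, 0, 0, 0, 1, -0.3, 0, 0, 0, 0, 0, 1, -0.3, 0, 0, 0, 0, 0]

```text
clock: 5.22
tool_pos: [0.5204, 0.1042, 0.2275]
eef_rot: [3.14, -0.66, 1.746]
contact_force: [-0.2, -0.1, -2.3]
width: 0.26
```

```bash
python3 -c "
from k import *
rep('a',.02)"
```

```text
t 5.225 shift [-0.1528 -0.0081  0.0118] turn [-0.043   0.0199  0.0654] | depth 0.0154 off-axis y -0.0015 up -0.0007 F along k 1.46 [-0.1768 -0.0792 -2.3066] w 0.260
```

Request:
carry_out:
  plan: [1, -0.1, 0, 0, 0, 0, 0, 1, -0.2, 0, 0, 0, 0, 0, 1, -0.2, 0, 0, 0, 0, 0]

```text
clock: 5.6
tool_pos: [0.5202, 0.1046, 0.2265]
eef_rot: [3.139, -0.669, 1.753]
contact_force: [-3.9, 14.0, 9.4]
width: 0.258
```

```bash
python3 -c "
from k import *
rep('a',.027)"
```

```text
t 5.6 shift [-0.3783 -0.0061 -0.0275] turn [-0.0633 -0.038   0.1008] | depth 0.0157 off-axis y -0.0020 up 0.0015 F along k -17.20 [-3.8983 14.0395  9.3884] w 0.258
```

Blocked at about 15 mm in hole a with 17 N, which is the pin. I'll withdraw and go over to hole b.

Request:
carry_out:
  plan: [1, 0.8, 0, 0, 0, 0, 0, 1, 1.5, 0, 0, 0, 0, 0, 1, 1.5, 0.5, 0, 0, 0, 0, 1, 1.5, 1.13, 0, 0, 0, 0, 1, 1.5, 1.13, 0, 0, 0, 0]

```text
clock: 6.22
tool_pos: [0.5496, 0.1402, 0.2508]
eef_rot: [3.14, -0.659, 1.747]
contact_force: [-0.0, 0.4, -3.7]
width: 0.257
```

Run:
```python
from k import *
S=camera_params("scene")
s=camera("scene")[:,:,::-1];rep("b",.008)
cv2.imwrite("pics/s4.png",s)
cv2.imwrite("pics/c4.png",cv2.resize(s[120:200,240:340],None,fx=5,fy=5,interpolation=cv2.INTER_CUBIC))
print("pred tip",proj(S,tip()),"holes",[proj(S,H[n]) for n in "ab"])
```

```text
t 6.275 shift [-1.0367 -0.0066 -0.0024] turn [-0.0463  0.0252  0.0626] | depth -0.0232 off-axis y -0.0011 up -0.0003 F along k 2.44 [ 0.1482  0.1129 -4.0677] w 0.254
pred tip [280.7648 158.2802] holes [array([287.7156, 149.5037]), array([274.4437, 159.4399])]
```

View pics/c4.png

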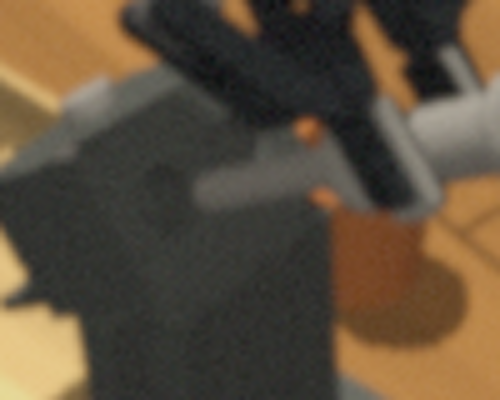

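The tip is at (281,158.4), matching the prediction, with its axis leading into hole b at about (274,159).

Request:
carry_out:
  plan: [1, -0.5, 0, 0, 0, 0, 0, 1, -1, 0, 0, 0, 0, 0, 1, -1.2, 0, 0, 0, 0, 0, 1, -1.35, 0, 0, 0, 0, 0, 1, -1.35, 0, 0, 0, 0, 0]

```text
clock: 6.9
tool_pos: [0.554, 0.1088, 0.2266]
eef_rot: [3.14, -0.66, 1.746]
contact_force: [0.1, 0.8, -4.5]
width: 0.26
```

```bash
python3 -c "
from k import *
rep('b',.027)"
```

```text
t 6.9 shift [-0.3435 -0.0045  0.0096] turn [-0.042   0.0206  0.0646] | depth 0.0166 off-axis y -0.0013 up -0.0006 F along k 2.16 [ 0.1457  0.7761 -4.4619] w 0.260
```

Request:
carry_out:
  plan: [1, -0.15, 0, 0, 0, 0, 0, 1, -0.3, 0, 0, 0, 0, 0, 1, -0.3, 0, 0, 0, 0, 0]

```text
clock: 7.28
tool_pos: [0.5553, 0.1016, 0.221]
eef_rot: [3.141, -0.66, 1.746]
contact_force: [-0.5, 0.3, -3.2]
width: 0.259
```

```bash
python3 -c "
from k import *
rep('b',.05)"
```

```text
t 7.275 shift [-0.8029 -0.0097  0.0113] turn [-0.0426  0.0223  0.0627] | depth 0.0259 off-axis y -0.0013 up -0.0007 F along k 1.70 [-0.4819  0.2894 -3.2306] w 0.259
```

Hole b is open. Now I'll push.

Request:
carry_out:
  plan: [1, -0.2, 0, 0, 0, 0, 0, 1, -0.4, 0, 0, 0, 0, 0, 1, -0.6, 0, 0, 0, 0, 0, 1, -0.8, 0, 0, 0, 0, 0]

```text
clock: 7.78
tool_pos: [0.5588, 0.0848, 0.2072]
eef_rot: [3.139, -0.663, 1.749]
contact_force: [-0.5, 4.6, 0.2]
width: 0.256
```

```bash
python3 -c "
from k import *
rep('b',.07)"
```

```text
t 7.775 shift [-0.7347 -0.0359  0.0016] turn [-0.0427  0.0027  0.082 ] | depth 0.0479 off-axis y -0.0024 up -0.0001 F along k -3.75 [-0.5326  4.5999  0.173 ] w 0.256
```

Request:
carry_out:
  plan: [1, -0.2, 0.03, 0, 0, 0, 0, 1, -0.4, 0.03, 0, 0, 0, 0, 1, -0.4, 0.03, 0, 0, 0, 0]

```text
clock: 8.15
tool_pos: [0.5611, 0.0732, 0.1985]
eef_rot: [3.142, -0.66, 1.745]
contact_force: [0.5, -0.7, -4.1]
width: 0.261
```

Run:
```python
from k import *
rep('b',.078)
t=camera("top")[:,:,::-1];s=camera("scene")[:,:,::-1]
A=cv2.resize(t[110:250,330:510],None,fx=2.2,fy=2.2);B=cv2.resize(s[110:250,160:340],None,fx=2.2,fy=2.2)
cv2.imwrite("pics/c5.png",np.hstack([A,B]))
```

```text
t 8.15 shift [-0.5131 -0.0425  0.0159] turn [-0.0425  0.0248  0.055 ] | depth 0.0625 off-axis y -0.0022 up -0.0009 F along k 3.14 [ 0.4854 -0.7198 -4.0896] w 0.261
```

View pics/c5.png

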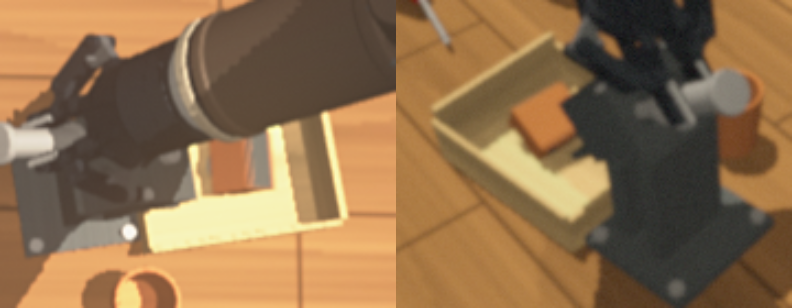

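The copper die is in the tray: at (545,118) in the right half and (230,160) in the left. Withdrawing.

Request:
carry_out:
  plan: [1, 1, 0.03, 0, 0, 0, 0, 1, 2.5, 0.03, 0, 0, 0, 0, 1, 4.5, 0.03, 0, 0, 0, 0, 1, 6, 0.03, 0, 0, 0, 0, 1, 6, 0.03, 0, 0, 0, 0]

```text
clock: 8.88
tool_pos: [0.5362, 0.2183, 0.3125]
eef_rot: [3.135, -0.662, 1.756]
contact_force: [-0.5, -0.5, -4.7]
width: 0.261
```

```bash
cat > back.py <<'E'
from k import *
import sys
G=Ro.from_euler("xyz",[-3.1385,0,1.386])
o=observe();sh,w=move_to([.5335,.2712,float(sys.argv[1])],G);print(o["clock"],o["tool_pos"],sh,w,o["contact_force"],o["width"])
E
python3 back.py .20; python3 -c "
from k import *
rep('b',0)"
```

```text
8.875 [0.5362 0.2183 0.3125] [-0.9273  0.2112  4.0361] [-0.811  -4.6935  2.5453] [-0.5491 -0.4611 -4.6928] 0.26123903565258993
t 8.875 shift [-4.1197 -0.0791 -0.0075] turn [-0.0461  0.0052  0.1212] | depth -0.1236 off-axis y -0.0025 up 0.0002 F along k 3.18 [-0.5491 -0.4611 -4.6928] w 0.261
```

Request:
carry_out:
  plan: [1, -0.5, 0.2, 1, -0.8, -4.7, 2.55, 1, -0.5, 0.2, 2, -0.8, -4.7, 2.55, 1, -0.5, 0.2, 3.5, -0.8, -4.7, 2.55, 1, -0.5, 0.2, 3.5, -0.8, -4.7, 2.55, 1, -0.5, 0.2, 3.5, -0.8, -4.7, 2.55]

```text
clock: 9.5
tool_pos: [0.5319, 0.2717, 0.2161]
eef_rot: [-3.132, 0.007, 1.386]
contact_force: [-0.2, -0.9, -3.8]
width: 0.259
```

```bash
python3 back.py .10
```

```text
9.5 [0.5319 0.2717 0.2161] [0.0213 0.0933 3.869 ] [-0.0453  0.0525  0.0027] [-0.227  -0.939  -3.8022] 0.25907656427081355
```

Request:
carry_out:
  plan: [1, 0.02, 0.06, 1.5, -0.05, 0.05, 0, 1, 0.02, 0.06, 3, -0.05, 0.05, 0, 1, 0.02, 0.06, 3.8, -0.05, 0.05, 0, 1, 0.02, 0.06, 3.8, -0.05, 0.05, 0]

```text
clock: 10.0
tool_pos: [0.5339, 0.2646, 0.1016]
eef_rot: [-3.137, 0.001, 1.378]
contact_force: [0.2, 0.9, -2.5]
width: 0.259
```

```bash
python3 back.py .05
python3 - <<'E'
from h import *
a=cv2.imread("pics/w2.png");b=np.ascontiguousarray(camera("wrist")[:,:,::-1]);cv2.imwrite("pics/w5.png",b)
cv2.imwrite("pics/c6.png",np.hstack([a[130:350,230:410],b[130:350,230:410]]))
E
```

```text
10.0 [0.5339 0.2646 0.1016] [ 0.2144 -0.0471  1.7203] [-0.0083  0.0036 -0.0597] [ 0.2251  0.9439 -2.4735] 0.25873973121712707
```

View pics/c6.png

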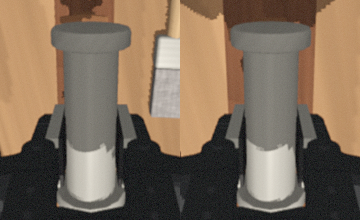

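The drift has not slipped in the grip: head and collar sit at the same rows in both halves.

Request:
carry_out:
  plan: [1, 0.21, -0.04, 0, 0, 0, 0, 1, 0.21, -0.04, 0.8, 0, 0, -0.05, 1, 0.21, -0.04, 1.4, 0, 0, -0.05, 1, 0.21, -0.04, 1.4, 0, 0, -0.05]

```text
clock: 10.55
tool_pos: [0.5342, 0.2733, 0.0606]
eef_rot: [-3.139, -0.001, 1.387]
contact_force: [0.3, -0.3, -3.2]
width: 0.259
```

```bash
python3 back.py .045
```

```text
10.55 [0.5342 0.2733 0.0606] [-0.0741 -0.0082  0.5209] [ 0.0054 -0.0075  0.0039] [ 0.2649 -0.2743 -3.1868] 0.2591309192661144
```

Request:
carry_out:
  plan: [1, -0.07, 0, 0.3, 0, 0, 0, 1, -0.07, 0, 0.5, 0, 0, 0, 1, -0.07, 0, 0.5, 0, 0, 0]

```text
clock: 10.92
tool_pos: [0.5343, 0.2713, 0.0461]
eef_rot: [-3.14, -0.002, 1.386]
contact_force: [-0.6, -0.3, -3.5]
width: 0.262
```

```bash
python3 back.py .045
```

```text
10.925 [0.5343 0.2713 0.0461] [-0.0096 -0.0241  0.0382] [ 0.0132 -0.0136  0.0033] [-0.643  -0.2543 -3.5209] 0.2622389158675684
```

Request:
carry_out:
  plan: [1, 0, -0.02, 0.08, 0, 0, 0, 1, 0, -0.02, 0.08, 0, 0, 0]

```text
clock: 11.18
tool_pos: [0.5341, 0.2718, 0.045]
eef_rot: [-3.141, -0.003, 1.386]
contact_force: [-3.5, -0.9, 6.2]
width: 0.256
```

Request:
carry_out:
  plan: [0.2, 0, 0, 0, 0, 0, 0, -0.15, 0, 0, 0, 0, 0, 0, -0.15, 0, 0, 0, 0, 0, 0, -0.15, 0, 0, 0, 0, 0, 0]

```text
clock: 11.68
tool_pos: [0.5339, 0.2716, 0.044]
eef_rot: [-3.141, -0.002, 1.387]
contact_force: [0.3, 0.3, 0.4]
width: 0.577
```

Request:
carry_out:
  plan: [-0.15, 0, 0, -0.5, 0, 0, 0, -0.15, 0, 0, -1.5, 0, 0, 0, -0.15, 0, 0, -3.5, 0, 0, 0, -0.15, 0, 0, -5.5, 0, 0, 0, -0.15, 0, 0, -5.5, 0, 0, 0]

```text
clock: 12.3
tool_pos: [0.5369, 0.2721, 0.2153]
eef_rot: [3.135, -0.009, 1.386]
contact_force: [0.8, 0.7, 0.3]
width: 0.574
```

Request:
carry_out:
  plan: [-0.15, 4, 0, -2, 0, 0, 0, -0.15, 8, 0, -2, 0, 0, 0, -0.15, 8, 0, -2, 0, 0, 0, -0.15, 8, 0, -2, 0, 0, 0, -0.15, 8, 0, -2, 0, 0, 0]

```text
clock: 12.92
tool_pos: [0.5758, 0.513, 0.2679]
eef_rot: [-3.139, -0.003, 1.393]
contact_force: [0.5, -0.6, -0.6]
width: 0.575
```

Run:
```python
from k import *
print(observe()["tool_pos"],observe()["width"])
t=camera("top")[:,:,::-1];s=camera("scene")[:,:,::-1];t0=cv2.imread("pics/top0.png")
R=lambda i:cv2.resize(i,(580,290))
cv2.imwrite("pics/c7.png",cv2.resize(np.vstack([np.hstack([t0[125:270,210:500],t[125:270,210:500]]),np.hstack([cv2.imread("pics/scene0.png")[110:330,160:450],s[110:330,160:450]])]),None,fx=1.37,fy=1.37,interpolation=cv2.INTER_CUBIC))
```

```text
[0.5758 0.513  0.2679] 0.5750620252106897
```

View pics/c7.png

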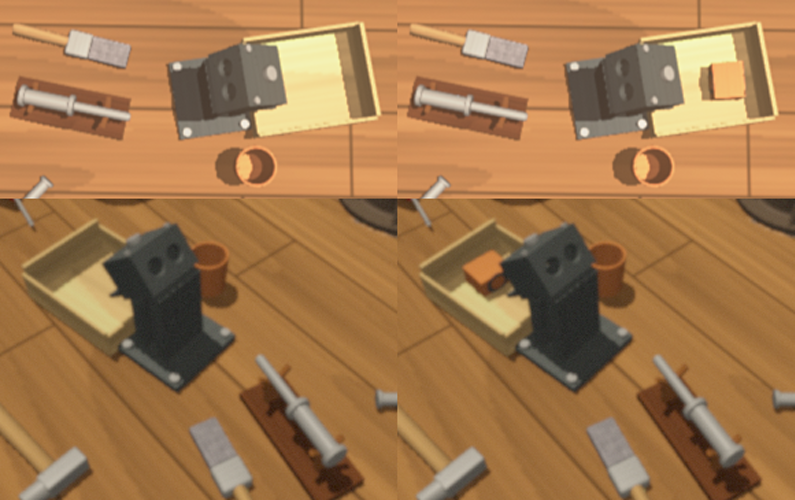

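The die lies clear in the tray at (727,80). The drift is in its cradle as it was before, and the brush and cup look the same as at the start.

```bash
python3 -c "
from bench import *
print(job_done())"
```

```text
the job is handed in; nothing more can be done
None
```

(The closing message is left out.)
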